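# Put a fresh relief panel away in the curing case

### The job

The tan relief panel on the drying rack is fresh and must not be touched by the gripper: slide the red-handled lifter under it, carry it level into the white curing case and leave it flat on the two battens there, fully inside. Stand the lifter back on its black mat as it was, and lower the case's blue lid gently until it is fully closed, without letting it fall. Leave everything else on the bench where it is.

Things in the scene. Friction and masses are not known exactly. Their poses are not given: they have to be found in the camera images.
- panel: tan square relief panel, 100 x 100 x 11 (z), 130 g; origin at the centre of its underside, z up. It starts centred on the rack's battens, underside 28 above the table
- rack: drying rack, fixed: 110 x 110 grey board 6 thick with two wooden battens along its x, 10 wide, tops 28 above the table, centred at y = -42 and +42; the tunnel between them under the panel is 74 wide, 22 high and open at both ends. Origin on the table under its centre; its +x points roughly to world +y, away from the side the lifter enters
- lifter: lifter, 220 g: flat steel blade 130 (x) x 52 (y) x 3, from x = -15 to x = +115, and an upright red handle 22 (x) x 16 (y) standing on it at x = 0, its top 110 above the blade's underside. Origin on the underside below the handle; +x points along the blade to its free tip, z up
- lifter_grip (a point): point on the lifter handle's axis, 85 above the blade's underside: grasp here from above, across the 16 mm width (lifter's y)
- lifter_mid (a point): centre of the blade's underside, x = +50 in the lifter's frame
- mat: black rubber mat, fixed, 180 (x) x 100 (y) x 3; origin on the table under its centre. The lifter starts standing on it, blade along the mat's +x, blade centre near the mat's centre
- case: white curing case, fixed: floor 140 (x) x 146 (y), 6 thick; side walls (at y = +-73 outside) and back wall (+x), 7 thick, 50 high; no wall at the front (-x), where the lifter enters. Two battens inside along x, 120 long, 10 wide, tops 28 above the table, centred at y = -42 and +42, tunnel of 74 between them. Origin on the table under its centre; +x points roughly to world +y
- lid (a joint): blue case lid, 140 x 146 x 7, 250 g, hinged on the top edge of the back wall: 0 = closed flat on the walls, grows as it opens, about 1.57 upright. It stays up by itself near upright and falls once lowered below about 1.3
- lid_bar (a point): middle of the lid's black round grip bar, 12 dia x 112 long along the case's y, 40 beyond the lid's free edge (space of 34 between bar and lid, 96 between its two brackets); 54 above the table when closed
- lid_hinge (a point): middle of the lid's hinge line (along the case's y), at x = +70 in the case's frame, 50.5 above the table; the bar is 180 from it
- dome_casting: tan cast dome, bystander, 64 dia x 74 high; origin under its centre
- mug: black mug, bystander, 80 dia x 90 high; origin under its centre
- glue_bottle: white bottle with blue label, bystander, 66 dia x 170 high; origin under its centre
- paint_jar: black jar, bystander, 60 dia x 60 high; origin under its centre
- pot_lid: blue disc, bystander, 64 dia x 12 high; origin under its centre
Not all that is in view belongs to the job. Several things look just like the lifter: the one meant starts nearest to the robot's base.

How it is judged:
By the outcome, as a careful person would: the job done as asked, in the order asked, and still so for the second after the job is handed in, with the robot touching nothing.
It also fails if it takes over 72 s, if anything falls off the work surface, if the arm or the gripper's body presses on something with over 40 N, if the wrist force passes 120 N, or if a joint passes its speed limit or range.

### The arm

A 6-joint arm with a two-finger parallel gripper is mounted at the origin on the work surface. World frame = base frame: x ahead of the robot, y to its left, z up, the work surface at z = 0. Lengths are in m, angles in rad, forces in N, time in s.
With the tool pointing down it reaches from about 0.3 to 0.775 m from the base axis. Payload 14.6 kg.
Tool frame: the origin (TCP) lies on the centre line of the jaws, within the pads' length; the fingertips stand 19 mm ahead of it and the grasp point (between the pads) is the TCP; z points along the fingers, y is the direction in which the jaws open and shut (so a half turn about z gives the same grasp; the last joint's range is limited). The gripper opens to 94 mm and grips with 3 to 60 N. Pads are 16 mm wide; open, the fingers measure 119 mm over their backs; the gripper's body (75 mm by 177 mm) begins 78 mm behind the grasp point.
Start: joints at [1.268, 0.3, 1.521, -0, 1.321, -0.067], TCP at [0.128, 0.535, 0.224] pointing down, gripper open.
Joint ranges: [-3.03, 3.03], [-0.79, 2.21], [0.23, 2.52], [-1.04, 4.18], [0, 3.07], [-2.55, 2.55]. Speed limits (rad/s): [2.22, 2.22, 2.57, 3.14, 3.14, 3.14].

### API

Orientations are given as [roll, pitch, yaw] about the fixed x, y, z axes, in that order (R = Rz(yaw) Ry(pitch) Rx(roll)).
In Python, from station import ctrl gives the robot as it stands. The module is installed in compiled form; this text tells all that it offers.
- The arm moves only by the shell command python3 -m creep 'ROWS' [FORCE]. ROWS is a JSON object of lists of equal length, an entry for each row: "translation": the shift along the world's x, y, z in mm, a list of three; "yaw": the turn about the world's z in rad; "gripper": the closure in counts, from 0 (fully open) to 255 (shut). A call has 1 to 5 rows; each row is the pose to reach, as a shift and turn from the pose measured when the call began; what a row does not reach only later rows make up. A row lasts 1/12 s, in which the tool goes at most 41.7 mm and 7.16 degrees, less where a joint would pass 70% of its speed; a pose out of reach is approached as far as the arm can. A call with a gripper value outside its range is refused whole. The fingers move at their own pace and stop on an object; FORCE is the grip in N (left out, the last holds). Time passes only in rows, so rows that repeat a pose let the fingers close. It gives the time, the measured TCP pose, the force and the opening at its end, in the units of the state.
- ctrl.get_obs(): the state, without advancing time (a new reading comes with each control period).
- ctrl.camera(name): name is "side" or "top" or "wrist"; returns a dict with "pixels" (400x640x3 uint8, red, green, blue), "depth" (400x640 float32, m along the optical axis (not along the pixel's ray), 0 where there is no reading), "fx", "fy", "cx", "cy" (pixels), "R" (3x3) and "t" (3): a world point X has camera coordinates R X + t; the wrist camera has in their place "tool_from_camera" (4x4, takes a point from camera to tool coordinates, whose origin is the TCP and whose axes are the flange's). Camera axes: x right, y down, z forward; pixel columns grow to the right and rows downward; lengths in m; the calibration is good to about 2 mm. A picture is of the moment at which its call begins: read the wrist's pose just before it.
- ctrl.hand_in(): hands the job in, once; it reports no verdict.
The state is a dict: "time_s": time; "qpos": joint angles; "joint_vel": joint speeds; "tau": joint torques, N m; "ee_pos": TCP position; "eef_rot": TCP orientation; "force": force on the tool from outside, world axes, zero at the start; "moment": the same for the moment, N m; "grip_width": finger opening in m.
Only numpy, scipy, OpenCV 4.12 (cv2) and the standard library are available. Lean on these libraries where they do the work, as an engineer would, in place of code of your own. Each camera call takes 0.05 s, during which the arm holds its last target. There are 200 camera calls.

## Working session

There is one attempt and no reset: what is moved stays moved. The work goes in short steps, Python scripts to look and compute and a shell command to move; the robot and the scene stay as the last step left them, time stands still between calls to the robot, and variables do not carry over. Pictures are saved under pics/ and viewed, about 8 in all and at most 12, crops included, and the job is handed in when it is done.

```bash
mkdir -p pics; cat > h.py <<'E'
from station import ctrl
import numpy as np, cv2
def shot(n,f):
    c=ctrl.camera(n); cv2.imwrite('pics/'+f+'.png',c['pixels'][:,:,::-1]); np.savez('pics/'+f,**c); return c
def load(f): return dict(np.load('pics/'+f+'.npz'))
def cloud(c):
    v,u=np.mgrid[0:400,0:640]; d=c['depth']; X=np.stack([(u-c['cx'])/c['fx']*d,(v-c['cy'])/c['fy']*d,d],-1)
    return (X-c['t'])@c['R']
def ray(c,u,v,z):
    r=np.array([(u-c['cx'])/c['fx'],(v-c['cy'])/c['fy'],1])@c['R']; o=-c['R'].T@c['t']; return o+r*(z-o[2])/r[2]
E
python3 - <<'E'
from h import *
o=ctrl.get_obs(); print({k:np.round(v,3) for k,v in o.items()})
a=shot('top','top0'); b=shot('side','side0')
print(a['R'],a['t'],a['fx']); print(b['R'],b['t'])
cv2.imwrite('pics/both0.png',cv2.resize(np.vstack([a['pixels'],b['pixels']])[:,:,::-1],(480,600)))
E
```

```text
{'time_s': np.float64(0.0), 'qpos': array([ 1.268,  0.3  ,  1.522, -0.   ,  1.321, -0.067]), 'joint_vel': array([ 0.001,  0.001, -0.001,  0.   , -0.   ,  0.001]), 'tau': array([-1.0000e-03, -5.3178e+01, -3.5275e+01,  7.1000e-02,  2.4000e-02,
       -0.0000e+00]), 'ee_pos': array([0.128, 0.535, 0.224]), 'eef_rot': array([-3.14 , -0.   ,  2.906]), 'force': array([-1.103, -0.127,  0.161]), 'moment': array([-0.027, -0.025, -0.033]), 'grip_width': np.float64(0.094)}
[[ 0.02675542 -0.99962549 -0.0057468 ]
 [-0.99187397 -0.02583178 -0.12457423]
 [ 0.12437913  0.00903313 -0.99219365]] [-0.04481168  0.58341583  1.3998085 ] 472.5196039239145
[[ 6.68823624e-01 -7.43420772e-01 -7.17581024e-04]
 [-4.74377985e-01 -4.26033837e-01 -7.70364003e-01]
 [ 5.72398888e-01  5.15578049e-01 -6.37603943e-01]] [-0.42087744  0.30962963  1.08038385]
```

View pics/top0.png

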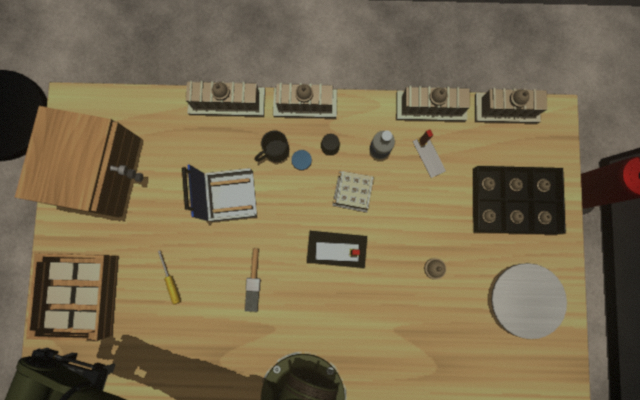

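View pics/side0.png

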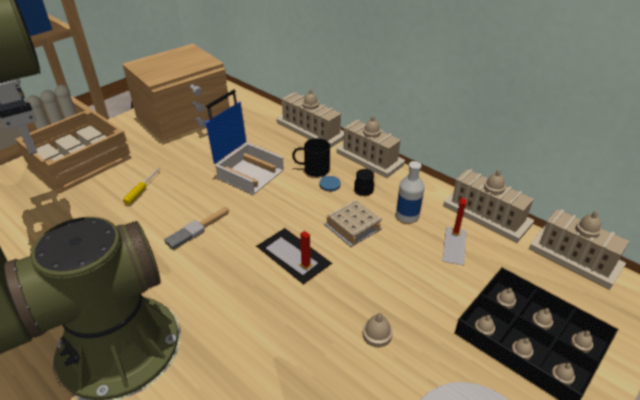

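Lifters: one on the black mat (top 340,250; handle 355,253), another bare on the bench (428,150; handle 427,135). The first stands on the mat and is nearest the base (top 300,390). The panel is at (355,190), the case at (225,195), with its lid upright on its left (+y) side.

```bash
python3 - <<'E'
from h import *
c=load('top0');P=cloud(c);im=c['pixels'].astype(int);hsv=cv2.cvtColor(c['pixels'],cv2.COLOR_RGB2HSV)
def box(name,m,roi):
    u0,u1,v0,v1=roi; M=np.zeros((400,640),bool);M[v0:v1,u0:u1]=1;M&=m
    pts=P[M]; r=cv2.minAreaRect((pts[:,:2]*1000).astype(np.float32)); print(name,M.sum(),'rect',np.round(r[0],1),np.round(r[1],1),round(r[2],2),'z',np.round(np.percentile(pts[:,2],[5,50,95]),4)); return M
z=P[:,:,2]
box('panel',z>0.025,(325,385,162,218))
box('rack',z>0.004,(325,385,162,218))
red=(im[:,:,0]>2*im[:,:,1])&(im[:,:,0]>70)
box('handle',red,(335,375,235,270)); box('handle top',red&(z>.1),(335,375,235,270))
br=im.sum(2)>300
box('blade',br&~red&(z<.012),(310,362,236,266)); 
box('mat',im.sum(2)<120,(300,375,225,275))
box('case walls',(z>.04)&(z<.056),(195,262,160,228))
box('case all',(z>.003),(207,265,160,228))
box('lid',(z>.07),(175,215,155,228))
M=box('bar',(z>.205),(175,215,155,228)); print(np.round(P[M][::15],3))
for n,roi in dict(dome=(420,450,255,285),mug=(250,292,128,168),jar=(318,344,132,158),bottle=(368,398,125,165),pot=(288,316,148,174)).items(): box(n,z>.006,roi)
a=c['pixels'][150:280,170:380,::-1]; cv2.imwrite('pics/crop0.png',cv2.resize(a,None,fx=3.8,fy=3.8,interpolation=2))
E
```

```text
panel 1114 rect [ 531.4 -120.1] [109.3 274.5] 79.97 z [0.0317 0.0374 0.0438]
rack 1477 rect [ 556.9 -140.1] [189.7 305.8] 88.93 z [0.0045 0.0361 0.043 ]
handle 40 rect [ 427. -145.] [12.4 29.5] 5.35 z [0.1029 0.112  0.1163]
handle top 38 rect [ 426.5 -140.6] [11.3 20.2] 1.51 z [0.1087 0.1121 0.1163]
blade 681 rect [421.9 -83. ] [ 70.3 147.8] 1.49 z [-0.0005  0.0055  0.0101]
mat 792 rect [436.5 -90.7] [172.9  92.8] 85.85 z [-0.0023  0.0028  0.0079]
case walls 403 rect [603.1 230.1] [169.2 166.3] 8.33 z [0.0421 0.0491 0.0544]
case all 2407 rect [573.8 132.6] [420.5 241.9] 76.07 z [0.0035 0.0087 0.0509]
lid 982 rect [483.5 174.3] [446.  114.1] 55.91 z [0.0802 0.1656 0.2378]
bar 224 rect [483.4 167.7] [438.8  90.5] 58.05 z [0.2178 0.2351 1.4613]
[[ 0.406 -0.042  1.461]
 [ 0.627  0.329  0.237]
 [ 0.622  0.326  0.239]
 [ 0.614  0.326  0.235]
 [ 0.606  0.32   0.237]
 [ 0.599  0.321  0.233]
 [ 0.59   0.318  0.239]
 [ 0.582  0.315  0.239]
 [ 0.571  0.323  0.237]
 [ 0.563  0.322  0.238]
 [ 0.556  0.323  0.234]
 [ 0.406 -0.042  1.461]
 [ 0.541  0.315  0.23 ]
 [ 0.532  0.313  0.236]
 [ 0.53   0.309  0.212]]
dome 382 rect [ 374.9 -238.4] [ 80.5 388.6] 2.75 z [0.0088 0.0361 0.0652]
mug 640 rect [604.7  83.4] [452.  131.3] 16.1 z [0.0066 0.0477 0.0916]
jar 343 rect [603.1 -47.1] [ 76.4 392.8] 82.76 z [0.0096 0.058  0.0652]
bottle 568 rect [ 602.4 -171.7] [105.2 458.8] 69.57 z [0.0135 0.113  0.1714]
pot 331 rect [585.9 -19.9] [355.4  74.8] 18.99 z [0.0069 0.0122 0.0189]
```

View pics/crop0.png

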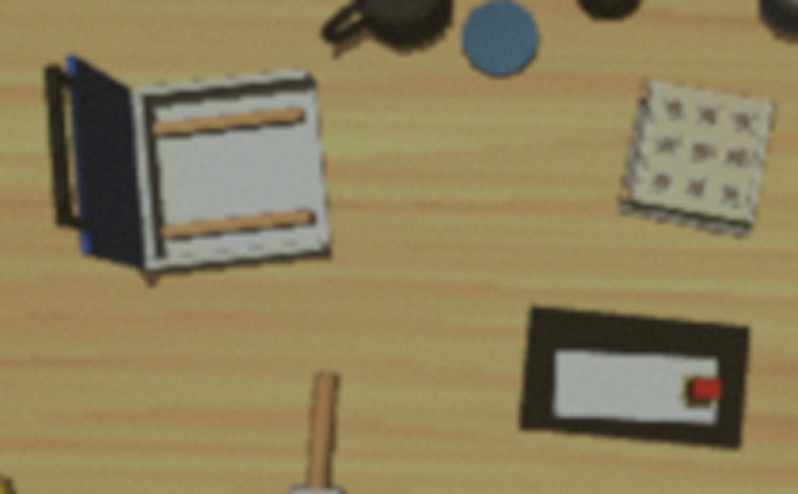

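Crop: mat corners (533,306)–(740,448), blade with its handle on the right, panel (630–775, 80–228), and the case open to the right with the lid and bar on the left. The lifter on the mat is the one meant. Next I cast rays from contours onto known planes.

```bash
python3 - <<'E'
from h import *
c=load('top0');s=4;big=cv2.resize(c['pixels'],None,fx=s,fy=s,interpolation=cv2.INTER_CUBIC)
im=big.astype(int);hsv=cv2.cvtColor(big,cv2.COLOR_RGB2HSV)
def pix(m,roi,name):
    u0,u1,v0,v1=[s*k for k in roi];M=np.zeros(m.shape,np.uint8);M[v0:v1,u0:u1]=m[v0:v1,u0:u1]
    M=cv2.morphologyEx(M,cv2.MORPH_OPEN,np.ones((5,5)))
    k=max(cv2.findContours(M,0,2)[0],key=cv2.contourArea)[:,0]; return (k+.5)/s-.5
def rect(name,k,z):
    p=np.array([ray(c,u,v,z)[:2]*1000 for u,v in k],np.float32); r=cv2.minAreaRect(p)
    print(name,np.round(r[0],1),np.round(r[1],1),round(r[2],2), 'px',np.round(k.mean(0)))
    return p
tot=im.sum(2)
red=(im[:,:,0]>1.8*im[:,:,1])&(im[:,:,0]>60)
rect('handle top',pix(red,(335,375,235,270),''),.113)
rect('blade',pix((tot>330)&(hsv[:,:,1]<60),(310,365,236,268),''),.006)
rect('mat',pix(cv2.morphologyEx((tot<200).astype(np.uint8),cv2.MORPH_CLOSE,np.ones((9,9))),(300,375,225,275),''),.003)
rect('panel',pix((tot>330)&(hsv[:,:,1]>20)&(hsv[:,:,1]<110),(325,385,165,215),''),.039)
for t in (60,70): rect('panel',pix((tot>300)&(hsv[:,:,1]<t),(325,385,165,215),''),.039)
rect('case',pix((tot>250)&(hsv[:,:,1]<60),(200,262,160,228),''),.02)
wood=(hsv[:,:,1]>85)&(tot>250)
for roi in ((208,254,176,188),(208,254,203,215)): rect('batten',pix(wood,roi,''),.028)
rect('bar',pix(tot<150,(178,189,160,214),''),.23)
# crop-pixel corners
g=lambda a,b,z: print(a,b,np.round(ray(c,170+a/3.8,150+b/3.8,z)*1000,1))
for a,b in ((648,80),(775,100),(750,228),(630,203)): g(a,b,.039)
for a,b in ((312,72),(330,258),(135,88),(145,268)): g(a,b,.05)
P=cloud(c)
for n,(u,v) in dict(bottle=(384,137),mug=(275,143),jar=(330,143),pot=(302,160)).items():
    z=dict(bottle=.17,mug=.09,jar=.06,pot=.012)[n]; print(n,np.round(ray(c,u,v,z)*1000))
E
```

```text
handle top [ 426.8 -140.5] [14.1 23.5] 1.53 px [356. 251.]
blade [428.4 -91. ] [129.   52.6] 88.73 px [341. 252.]
mat [436.1 -90.4] [178.2  98.4] 86.22 px [337. 249.]
panel [ 616.8 -140.2] [152.9 182.9] 1.47 px [356. 185.]
panel [ 617.1 -135.3] [107.2  99.2] 81.08 px [353. 188.]
panel [ 617.5 -135.4] [108.4 100. ] 81.11 px [353. 188.]
case [595.6 241.8] [151.2 151.5] 8.05 px [228. 192.]
batten [632.3 244.4] [ 10.1 119.2] 7.64 px [231. 182.]
batten [549.2 233.3] [  9.8 118.5] 7.71 px [231. 209.]
bar [580.7 319.7] [110.6  16.6] 3.59 px [185. 186.]
648 80 [672.2 -96.   39. ]
775 100 [ 658.5 -198.2   39. ]
750 228 [ 554.7 -179.6   39. ]
630 203 [572.3 -83.7  39. ]
312 72 [669.7 173.   50. ]
330 258 [521.1 152.2  50. ]
135 88 [653.1 313.8  50. ]
145 268 [509.4 297.8  50. ]
bottle [ 748. -211.  170.]
mug [742. 102.  90.]
jar [754. -61.  60.]
pot [709.  24.  12.]
```

Lifter origin is about (427,-141) mm with yaw 1.545, and the handle-to-blade-centre distance of 49.5 fits the given 50. Panel is about (614,-139) with yaw 81°. Case is about (591,235) with yaw 97.6°, and its batten spacing of 83.8 fits 84. I move above the lifter handle.

```bash
python3 -m creep '{"translation":[[299,-676,0],[299,-676,0],[299,-676,0],[299,-676,0],[299,-676,0]],"yaw":[-1.36,-1.36,-1.36,-1.36,-1.36],"gripper":[0,0,0,0,0]}' 50
```

```text
time_s: 0.52
ee_pos: [0.2128, 0.3423, 0.224]
eef_rot: [-3.141, -0.0, 2.275]
force: [0.4, -0.1, -0.2]
grip_width: 0.0938
```

```bash
python3 -m creep '{"translation":[[214,-483,-50],[214,-483,-50],[214,-483,-50],[214,-483,-50],[214,-483,-50]],"yaw":[-0.73,-0.73,-0.73,-0.73,-0.73],"gripper":[0,0,0,0,0]}'
```

```text
time_s: 0.93
ee_pos: [0.2965, 0.1526, 0.2045]
eef_rot: [-3.141, -0.0, 1.65]
force: [0.0, 0.7, -0.0]
grip_width: 0.0941
```

```bash
python3 -m creep '{"translation":[[127,-287,-30],[127,-287,-30],[127,-287,-30],[127,-287,-30],[127,-287,-30]],"yaw":[-0.12,-0.12,-0.12,-0.12,-0.12],"gripper":[0,0,0,0,0]}'
```

```text
time_s: 1.35
ee_pos: [0.3801, -0.0376, 0.1847]
eef_rot: [3.141, -0.0, 1.53]
force: [1.4, 1.6, 0.2]
grip_width: 0.0938
```

```bash
python3 -m creep '{"translation":[[20,-42,0],[40,-84,0],[47,-103,0],[47,-103,0],[47,-103,0]],"yaw":[0.015,0.015,0.015,0.015,0.015],"gripper":[0,0,0,0,0]}'
cat >> h.py <<'E'
from scipy.spatial.transform import Rotation as Ro
def wshot(f):
    o=ctrl.get_obs(); c=ctrl.camera('wrist'); T=np.eye(4); T[:3,:3]=Ro.from_euler('xyz',o['eef_rot']).as_matrix(); T[:3,3]=o['ee_pos']
    W=T@c['tool_from_camera']; c['R']=W[:3,:3].T; c['t']=-c['R']@W[:3,3]
    cv2.imwrite('pics/'+f+'.png',c['pixels'][:,:,::-1]); np.savez('pics/'+f,**c); return c
E
python3 - <<'E'
from h import *
c=wshot('w1'); print(c['tool_from_camera'],c['fx'],-c['R'].T@c['t'])
E
```

```text
time_s: 1.77
ee_pos: [0.4269, -0.1416, 0.184]
eef_rot: [-3.14, -0.001, 1.542]
force: [-0.9, 0.0, 0.8]
grip_width: 0.0939
[[-5.11090109e-04 -9.71973901e-01 -2.35088228e-01  6.63021440e-02]
 [ 9.99999725e-01 -6.23298530e-04  4.02997360e-04 -1.31448261e-04]
 [-5.38233063e-04 -2.35087958e-01  9.71973952e-01 -1.61603723e-01]
 [ 0.00000000e+00  0.00000000e+00  0.00000000e+00  1.00000000e+00]] 285.71021777305924 [ 0.42890944 -0.07543348  0.34565287]
```

View pics/w1.png

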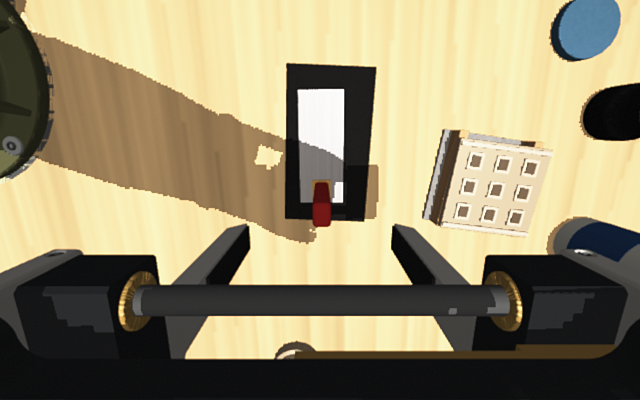

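Wrist view: handle at (321,205), midway between the fingers (248 and 392). Blade is at (298–344, 89–203), and panel corners are about (456,138), (552,150), (527,236), (440,222). I refine the panel's pose from this closer view.

```bash
python3 - <<'E'
from h import *
c=load('w1');im=c['pixels'].astype(int)
s=3;big=cv2.resize(c['pixels'],None,fx=s,fy=s,interpolation=cv2.INTER_CUBIC)
red=((im[:,:,0]>1.8*im[:,:,1])&(im[:,:,0]>60))
ys,xs=np.where(red[150:235,290:350]);ys+=150;xs+=290
print('red rows',ys.min(),ys.max(),xs.min(),xs.max())
print('handle top face mid',np.round(ray(c,321.5,182,.113)*1000,1))
g=lambda a,b,z: np.round(ray(c,a,b,z)*1000,1)
B=np.array([(298,89),(344,89)]);print('blade tip',[g(*p,.006) for p in B])
cv2.imwrite('pics/w1c.png',cv2.resize(c['pixels'][115:245,280:560,::-1],None,fx=2.85,fy=2.85,interpolation=cv2.INTER_CUBIC))
E
```

```text
red rows 182 226 312 330
handle top face mid [ 428.6 -115.5  113. ]
blade tip [array([405.2, -28. ,   6. ]), array([456.6, -29.5,   6. ])]
```

View pics/w1c.png

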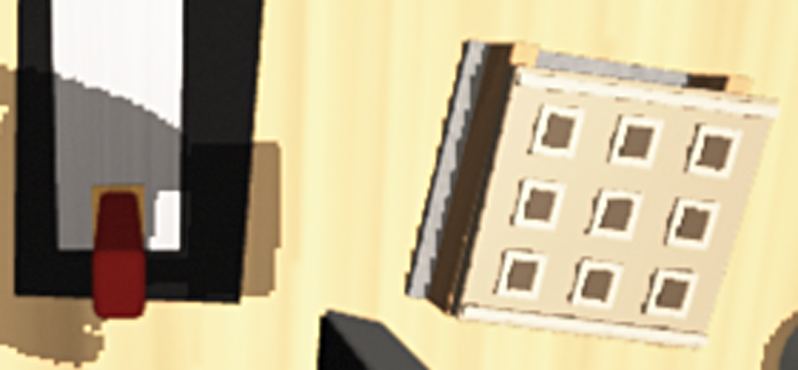

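Crop: panel corners are about (520,70), (778,101), (705,346), (459,318). The handle's top face is centred near (118,284).

```bash
python3 - <<'E'
from h import *
c=load('w1'); g=lambda a,b,z: ray(c,280+a/2.85-.3,115+b/2.85-.3,z)*1000
print('handle',np.round(g(118,284,.113),1), 'blade tip L/R',np.round(ray(c,321,89,.006)*1000,1))
Q=np.array([g(a,b,.039) for a,b in ((520,70),(778,101),(705,346),(459,318))]);print(np.round(Q,1),Q.mean(0))
for i in range(4):
    d=Q[(i+1)%4]-Q[i];print(np.linalg.norm(d),np.degrees(np.arctan2(d[1],d[0])))
# pyramid centre hole on panel
print('centre hole (z~.036)',np.round(g(616,213,.037),1))
E
```

```text
handle [ 427.5 -143.2  113. ] blade tip L/R [430.9 -28.7   6. ]
[[ 577.3  -87.1   39. ]
 [ 674.  -101.2   39. ]
 [ 660.5 -197.3   39. ]
 [ 561.6 -182.7   39. ]] [ 618.32920762 -142.07358098   39.        ]
97.70554836954203 -8.274230512554146
97.02596839142576 -98.0168716649755
99.96997182414626 171.60758356626602
96.83604115981605 80.64388367114043
centre hole (z~.036) [ 620.  -142.4   37. ]
```

```bash
python3 -m creep '{"translation":[[0,1,-35],[0,1,-70],[0,1,-96],[0,1,-96],[0,1,-96]],"yaw":[0.003,0.003,0.003,0.003,0.003],"gripper":[0,0,0,0,0]}' 55
```

```text
time_s: 2.23
ee_pos: [0.4263, -0.1385, 0.0884]
eef_rot: [-3.139, -0.002, 1.548]
force: [-0.1, 0.3, 1.1]
grip_width: 0.0941
```

```bash
python3 -m creep '{"translation":[[1,-3.5,0],[1,-3.5,0],[1,-3.5,0],[1,-3.5,0],[1,-3.5,0]],"yaw":[0,0,0,0,0],"gripper":[0,150,255,255,255]}' 55; python3 -m creep '{"translation":[[0,0,0],[0,0,0],[0,0,0],[0,0,0],[0,0,0]],"yaw":[0,0,0,0,0],"gripper":[255,255,255,255,255]}'
```

```text
time_s: 2.65
ee_pos: [0.4276, -0.1421, 0.089]
eef_rot: [-3.14, -0.001, 1.548]
force: [-0.1, -0.0, 0.1]
grip_width: 0.0707
time_s: 3.07
ee_pos: [0.4275, -0.1421, 0.0889]
eef_rot: [-3.14, -0.001, 1.548]
force: [0.2, -0.6, 0.5]
grip_width: 0.0374
```

```bash
python3 -m creep '{"translation":[[0,0,0],[0,0,0],[0,0,0],[0,0,0],[0,0,0]],"yaw":[0,0,0,0,0],"gripper":[255,255,255,255,255]}';python3 -m creep '{"translation":[[0,0,5],[0,0,20],[0,0,50],[0,0,80],[0,0,100]],"yaw":[0,0,0,0,0],"gripper":[255,255,255,255,255]}'
```

```text
time_s: 3.48
ee_pos: [0.4275, -0.1421, 0.0889]
eef_rot: [-3.14, -0.001, 1.548]
force: [-0.2, 0.8, -0.4]
grip_width: 0.0154
time_s: 3.9
ee_pos: [0.4278, -0.1422, 0.1916]
eef_rot: [-3.141, -0.0, 1.548]
force: [0.5, -0.1, -1.4]
grip_width: 0.0156
```

Gripped (15.5 mm) and lifted. Next I go to the rack's entry side.

```bash
python3 -m creep '{"translation":[[20,-25,15],[45,-50,15],[75,-80,15],[105,-110,15],[130,-145,10]],"yaw":[-0.02,-0.05,-0.08,-0.11,-0.128],"gripper":[255,255,255,255,255]}';python3 -m creep '{"translation":[[15,-20,-5],[30,-34,-15],[31,-36,-40],[31,-36,-70],[31,-36,-85]],"yaw":[0,0,0,0,0],"gripper":[255,255,255,255,255]}'
python3 - <<'E'
from h import *
c=wshot('w2')
E
```

```text
time_s: 4.32
ee_pos: [0.5576, -0.2857, 0.2029]
eef_rot: [3.14, -0.0, 1.419]
force: [0.4, -0.0, -1.6]
grip_width: 0.0157
time_s: 4.73
ee_pos: [0.5875, -0.3212, 0.1138]
eef_rot: [-3.138, -0.002, 1.419]
force: [-0.7, 0.8, -3.1]
grip_width: 0.0156
```

View pics/w2.png

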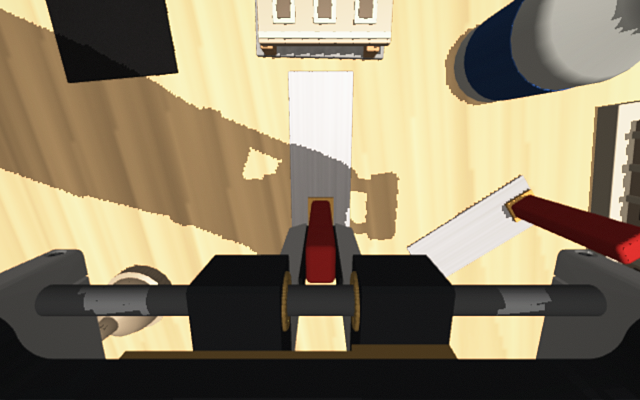

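The blade tip edge is at px (289–352, 71), pointing at the rack tunnel between the batten ends (~262 and ~376, 48). The second lifter and the bottle are clear on the right. I work out the offset.

```bash
python3 - <<'E'
from h import *
c=load('w2')
cv2.imwrite('pics/w2c.png',cv2.resize(c['pixels'][0:110,220:430,::-1],None,fx=3.8,fy=3.8,interpolation=cv2.INTER_CUBIC))
for u,v,z in ((289,71,.031),(352,71,.031),(320.5,71,.031),(264,48,.026),(374,48,.026),(258,38,.039),(392,38,.039)): print(u,v,np.round(ray(c,u,v,z)*1000,1))
E
```

```text
289 71 [ 580.1 -205.4   31. ]
352 71 [ 629.5 -213.    31. ]
320.5 71 [ 604.8 -209.2   31. ]
264 48 [ 563.  -184.6   26. ]
374 48 [ 649.6 -198.    26. ]
258 38 [ 561.8 -180.9   39. ]
392 38 [ 661.  -196.3   39. ]
```

View pics/w2c.png

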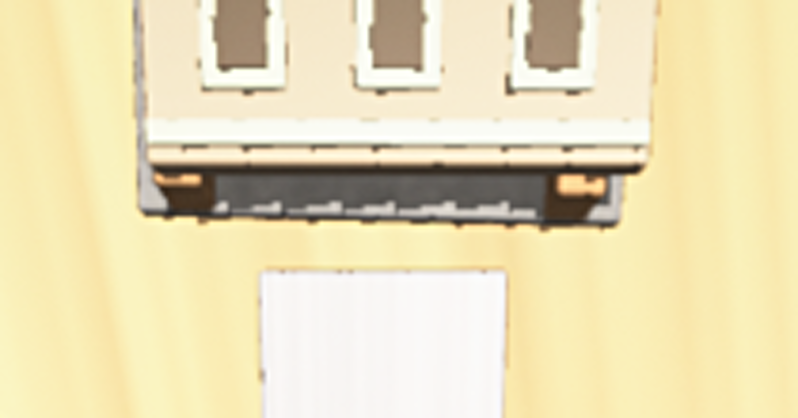

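```bash
python3 -m creep '{"translation":[[1,0,-4],[2,0,-9],[2,0,-14],[2,0,-14],[2,0,-14]],"yaw":[0,0,0,0,0],"gripper":[255,255,255,255,255]}'
python3 - <<'E'
from h import *
c=wshot('w3');P=cloud(c)
for v0 in (75,100,130,160,185): q=P[v0:v0+10,300:340].reshape(-1,3);print(np.round(np.median(q,0)*1000,1))
for u0 in (293,340): q=P[80:150,u0:u0+6].reshape(-1,3);print(np.round(np.median(q,0)*1000,1))
E
```

```text
time_s: 5.2
ee_pos: [0.589, -0.3207, 0.0985]
eef_rot: [-3.136, -0.003, 1.419]
force: [0.4, 0.7, -2.3]
grip_width: 0.0158
[ 604.3 -215.    17.1]
[ 601.5 -233.6   17. ]
[ 597.9 -257.    16.9]
[ 594.1 -281.5   16.9]
[ 590.9 -302.9   16.9]
[ 580.9 -238.4   17. ]
[ 618.8 -244.4   17. ]
```

Blade is level, with its top at z = 17 mm. I slide it in.

```bash
python3 -m creep '{"translation":[[1.5,10,0.5],[3.5,23,0.5],[5.5,36,0.5],[7.5,48,0.5],[9.5,60,0.5]],"yaw":[0,0,0,0,0],"gripper":[255,255,255,255,255]}'; python3 -m creep '{"translation":[[1.5,10,0],[3.5,23,0],[5.5,36,0],[7.5,48,0],[7.8,50,0]],"yaw":[0,0,0,0,0],"gripper":[255,255,255,255,255]}'
python3 - <<'E'
from h import *
c=wshot('w4');P=cloud(c);im=c['pixels']
cv2.imwrite('pics/w4c.png',im[0:300,120:520,::-1])
E
```

```text
time_s: 5.67
ee_pos: [0.5989, -0.2589, 0.0994]
eef_rot: [-3.137, -0.003, 1.42]
force: [0.2, -0.0, -1.6]
grip_width: 0.0153
time_s: 6.08
ee_pos: [0.6071, -0.2066, 0.0994]
eef_rot: [-3.137, -0.003, 1.421]
force: [0.1, 0.3, -2.5]
grip_width: 0.0158
```

View pics/w4c.png

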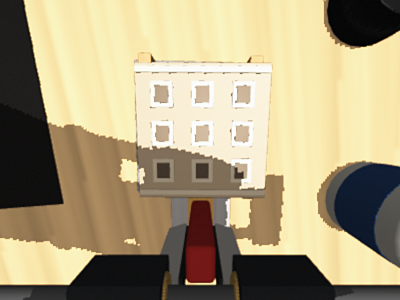

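The panel is 3 px right of the handle axis and the handle gap is about 8 px (~6 mm). I lift slowly.

```bash
python3 -m creep '{"translation":[[0,0,4],[0,0,7],[0,0,9],[0,0,10.5],[0,0,12]],"yaw":[0,0,0,0,0],"gripper":[255,255,255,255,255]}'; python3 -m creep '{"translation":[[0,0,2],[0,0,5],[0,0,9],[0,0,14],[0,0,18]],"yaw":[0,0,0,0,0],"gripper":[255,255,255,255,255]}'
python3 - <<'E'
from h import *
c=wshot('w5');P=cloud(c)
for u0,v0 in ((262,100),(340,100),(380,100),(262,150),(380,150),(300,180),(340,180),(320,75)):
  q=P[v0-5:v0+5,u0-5:u0+5].reshape(-1,3);print(u0,v0,np.round(np.median(q,0)*1000,1))
cv2.imwrite('pics/w5c.png',c['pixels'][0:300,120:520,::-1])
E
```

```text
time_s: 6.55
ee_pos: [0.6069, -0.2078, 0.1116]
eef_rot: [-3.137, -0.003, 1.421]
force: [0.8, -0.2, -2.4]
grip_width: 0.0159
time_s: 6.97
ee_pos: [0.607, -0.2079, 0.1303]
eef_rot: [-3.137, -0.003, 1.421]
force: [0.1, -0.1, -3.4]
grip_width: 0.0158
262 100 [ 575.4 -110.4   57.9]
340 100 [ 635.3 -120.2   57.8]
380 100 [ 666.  -124.9   57.7]
262 150 [ 567.8 -149.3   57.1]
380 150 [ 662.2 -163.4   57.4]
300 180 [ 594.  -177.6   57.8]
340 180 [ 626.8 -182.5   57.6]
320 75 [ 622.6 -100.1   58.2]
```

View pics/w5c.png

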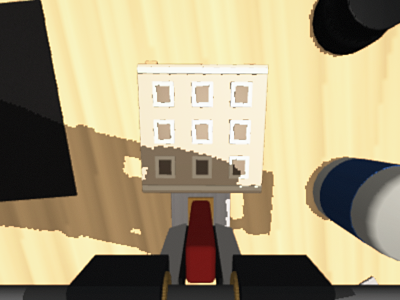

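The panel is level (top at 57.5 ± 0.5 mm everywhere) on the blade, centred about 69 mm ahead of the handle. I carry it to the case mouth.

```bash
python3 -m creep '{"translation":[[0,6,0],[0.5,18,0],[1.5,32,0],[2.5,47,0],[3,60,0]],"yaw":[0,0.01,0.03,0.05,0.07],"gripper":[255,255,255,255,255]}'; python3 -m creep '{"translation":[[1,14,0],[1.5,29,0],[2.5,45,0],[3.5,61,0],[4,75,0]],"yaw":[0.02,0.04,0.06,0.085,0.105],"gripper":[255,255,255,255,255]}'; python3 -m creep '{"translation":[[1,14,0],[2,29,0],[3,45,0],[4,59,0],[4,70,0]],"yaw":[0.02,0.045,0.07,0.09,0.1],"gripper":[255,255,255,255,255]}'
python3 - <<'E'
from h import *
c=wshot('w6')
E
```

```text
time_s: 7.43
ee_pos: [0.6103, -0.1456, 0.131]
eef_rot: [-3.138, -0.003, 1.494]
force: [0.1, -0.4, -2.5]
grip_width: 0.0152
time_s: 7.85
ee_pos: [0.6143, -0.0685, 0.131]
eef_rot: [-3.138, -0.003, 1.602]
force: [0.7, 0.2, -2.5]
grip_width: 0.0154
time_s: 8.27
ee_pos: [0.6183, 0.0033, 0.131]
eef_rot: [-3.138, -0.003, 1.705]
force: [0.2, 0.0, -3.7]
grip_width: 0.016
```

View pics/w6.png

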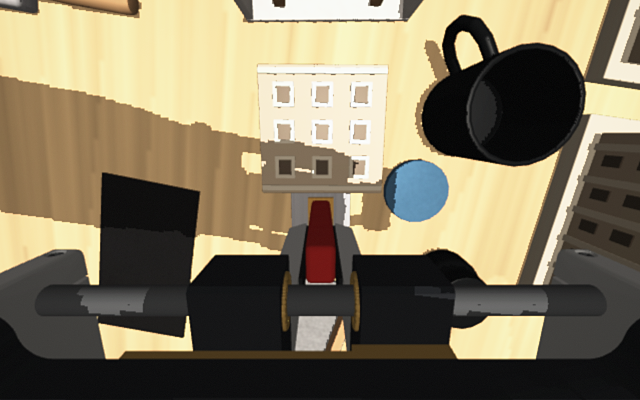

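Wrist view: panel at u 257–388, and the case mouth straight ahead with its bottom front corners at about (248,20) and (405,20). The mug (490,95) and pot lid (416,190) are clear on the right. I check the alignment numerically.

```bash
python3 - <<'E'
from h import *
c=load('w6');P=cloud(c)
# panel edges by depth/height along rows
z=P[:,:,2]*1000
for v in (85,110,140,170):
    k=np.where((z[v]>50)&(z[v]<66))[0];k=k[(k>240)&(k<410)];print(v,k.min(),k.max(),np.round([ray(c,k.min()-.5,v,.058)[:2]*1000,ray(c,k.max()+.5,v,.058)[:2]*1000],1).tolist())
for u in (275,300,345,370):
    k=np.where((z[50:200,u]>50)&(z[50:200,u]<66))[0]+50;print(u,k.min(),k.max(),np.round([ray(c,u,k.min()-.5,.058)[:2]*1000,ray(c,u,k.max()+.5,.058)[:2]*1000],1).tolist())
# case walls: z 40..56 rows 0..22 
for v in (2,6,10): 
    k=np.where((z[v]>44)&(z[v]<56))[0];k=k[(k>200)&(k<440)];print('walls',v,k.tolist()[:3],k.tolist()[-3:],np.diff(k).max() if len(k)>1 else '', [np.round(P[v,j]*1000).tolist() for j in (k[0],k[-1])] if len(k) else '')
    k=np.where((z[v]>2.5)&(z[v]<35))[0];k=k[(k>225)&(k<425)];print('inner',v,k.min(),k.max(),[np.round(P[v,j]*1000,1).tolist() for j in (k[0],k[-1])])
print([np.round(ray(c,u,20,0)*1000,1).tolist() for u in (248,405)])
E
```

```text
85 258 387 [[556.4, 97.4], [655.6, 110.7]]
110 259 385 [[558.7, 79.2], [657.5, 92.4]]
140 260 383 [[561.4, 56.3], [660.2, 69.5]]
170 262 382 [[565.0, 32.3], [663.8, 45.6]]
275 64 192 [[568.3, 114.4], [577.9, 15.0]]
300 64 192 [[587.0, 116.9], [598.7, 17.8]]
345 64 196 [[620.8, 121.5], [636.6, 19.4]]
370 64 192 [[639.6, 124.0], [656.9, 25.6]]
walls 2 [] []  
inner 2 229 411 [[512.7, 170.4, 2.5], [667.4, 178.8, 33.4]]
walls 6 [] []  
inner 6 231 418 [[514.9, 167.2, 3.4], [673.5, 176.7, 33.6]]
walls 10 [] []  
inner 10 230 423 [[514.0, 164.2, 2.6], [686.2, 187.1, 2.6]]
[[529.9, 159.1, 0.0], [672.4, 178.0, 0.0]]
```

Panel centre is (610,70) and case centre (591.5,237), so the shift is (-18.5, +167). Sideways clearance is about 16 mm per side.

```bash
python3 -m creep '{"translation":[[1,7,0],[1,19,0],[0,33,0],[-2,47,0],[-3,58,0]],"yaw":[0,0,0,0,0],"gripper":[255,255,255,255,255]}'; python3 -m creep '{"translation":[[-1,12,0],[-3,26,0],[-5,40,0],[-7,52,0],[-9,62,0]],"yaw":[0,0,0,0,0],"gripper":[255,255,255,255,255]}'; python3 -m creep '{"translation":[[-1,9,0],[-3,20,0],[-5,33,0],[-6,43,0],[-6,44,0]],"yaw":[0,0,0,0,0],"gripper":[255,255,255,255,255]}'
python3 - <<'E'
from h import *
c=wshot('w7');P=cloud(c);z=P[:,:,2]*1000
cv2.imwrite('pics/w7c.png',c['pixels'][0:260,120:520,::-1])
for v in (85,110,140,170):
    k=np.where((z[v]>52)&(z[v]<66))[0];k=k[(k>240)&(k<410)];print(v,k.min(),k.max(),np.round([ray(c,k.min()-.5,v,.058)[:2]*1000,ray(c,k.max()+.5,v,.058)[:2]*1000],1).tolist())
for u in (275,300,345,370):
    k=np.where((z[50:200,u]>52)&(z[50:200,u]<66))[0]+50;print(u,np.round([ray(c,u,k.min()-.5,.058)[:2]*1000,ray(c,u,k.max()+.5,.058)[:2]*1000],1).tolist())
for v in (110,140,170):
    for nm,r in (('L',range(180,262)),('R',range(380,470))): print(v,nm,[(u,round(float(z[v,u]))) for u in r][::5])
E
```

```text
time_s: 8.73
ee_pos: [0.6149, 0.0644, 0.131]
eef_rot: [-3.138, -0.004, 1.706]
force: [0.2, -0.6, -3.5]
grip_width: 0.0153
time_s: 9.15
ee_pos: [0.6056, 0.1279, 0.1309]
eef_rot: [-3.138, -0.004, 1.706]
force: [-0.0, 0.4, -3.5]
grip_width: 0.0155
time_s: 9.57
ee_pos: [0.5993, 0.1739, 0.1309]
eef_rot: [-3.138, -0.004, 1.708]
force: [-0.2, 0.2, -2.6]
grip_width: 0.0155
85 258 409 [[537.0, 267.9], [652.9, 283.8]]
110 259 385 [[539.3, 249.7], [638.1, 263.2]]
140 260 407 [[542.1, 226.8], [660.0, 243.0]]
170 262 408 [[545.9, 202.9], [665.8, 219.4]]
275 [[548.7, 285.7], [558.7, 186.4]]
300 [[566.6, 295.8], [579.5, 189.3]]
345 [[601.3, 292.9], [616.8, 194.4]]
370 [[620.0, 295.4], [637.6, 197.3]]
110 L [(180, 1), (185, 2), (190, 1), (195, 1), (200, 1), (205, 1), (210, 1), (215, 2), (220, 1), (225, 0), (230, 2), (235, 51), (240, 51), (245, 41), (250, 25), (255, 8), (260, 58)]
110 R [(380, 58), (385, 58), (390, 8), (395, 19), (400, 36), (405, 51), (410, 52), (415, 0), (420, 2), (425, 1), (430, 2), (435, 1), (440, 2), (445, 0), (450, 2), (455, 2), (460, 0), (465, 2)]
140 L [(180, 1), (185, 0), (190, 1), (195, 1), (200, 1), (205, 2), (210, 2), (215, 1), (220, 2), (225, 1), (230, 3), (235, 3), (240, 51), (245, 47), (250, 29), (255, 9), (260, 58)]
140 R [(380, 59), (385, 8), (390, 7), (395, 23), (400, 41), (405, 51), (410, 51), (415, 1), (420, 1), (425, 1), (430, 0), (435, 3), (440, 1), (445, 1), (450, 2), (455, 1), (460, 1), (465, 2)]
170 L [(180, 2), (185, 2), (190, 0), (195, 2), (200, 2), (205, 1), (210, 2), (215, 0), (220, 0), (225, 1), (230, 1), (235, 2), (240, 51), (245, 50), (250, 36), (255, 17), (260, 8)]
170 R [(380, 60), (385, 7), (390, 12), (395, 31), (400, 48), (405, 51), (410, 1), (415, 0), (420, 1), (425, 2), (430, 3), (435, 3), (440, 1), (445, 2), (450, 2), (455, 1), (460, 2), (465, 0)]
```

View pics/w7c.png

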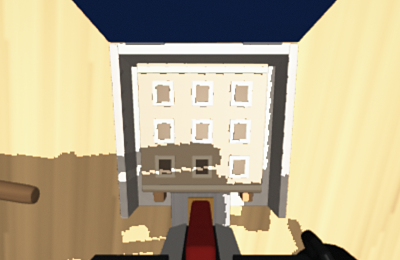

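The panel sits between the walls: walls at u 233–413, panel 259–385, back edge clear of the back wall. I back off 3 mm and lower gently.

```bash
python3 -c "
from h import *
c=load('w7')
for v in (42,56): print(np.round(ray(c,320,v,.05)*1000,1))"
python3 -m creep '{"translation":[[0.3,-3,-2],[0.3,-3,-6],[0.3,-3,-10],[0.3,-3,-13],[0.3,-3,-15]],"yaw":[0,0,0,0,0],"gripper":[255,255,255,255,255]}'; python3 -m creep '{"translation":[[0,0,-2],[0,0,-4],[0,0,-6],[0,0,-10],[0,0,-15.5]],"yaw":[0,0,0,0,0],"gripper":[255,255,255,255,255]}'
python3 - <<'E'
from h import *
c=wshot('w8');P=cloud(c)
for u0,v0 in ((262,100),(300,100),(340,100),(380,100),(270,150),(380,150),(300,165),(340,165),(335,192)):
  q=P[v0-3:v0+3,u0-3:u0+3].reshape(-1,3);print(u0,v0,np.round(np.median(q,0)*1000,1))
E
```

```text
[580.3 306.5  50. ]
[581.6 296.7  50. ]
time_s: 10.03
ee_pos: [0.5996, 0.1697, 0.1151]
eef_rot: [-3.137, -0.004, 1.707]
force: [0.8, 0.0, -3.8]
grip_width: 0.0154
time_s: 10.45
ee_pos: [0.5999, 0.1697, 0.0998]
eef_rot: [-3.138, -0.004, 1.707]
force: [0.7, -1.3, -2.3]
grip_width: 0.0158
262 100 [543.9 252.7  38.5]
300 100 [572.  256.6  38.3]
340 100 [601.3 260.6  38.3]
380 100 [630.7 264.6  38.3]
270 150 [553.4 217.1  38.4]
380 150 [637.3 228.7  38.2]
300 165 [577.7 208.8  38.4]
340 165 [608.6 213.1  38.5]
335 192 [607.7 191.8  40.4]
```

The panel rests level (top 38.4) on the battens and the blade is 11 mm below it. I retract the lifter.

```bash
python3 -m creep '{"translation":[[0.7,-5,0],[2,-15,0],[3.5,-27,0],[5.3,-40,0],[7,-52,0]],"yaw":[0,0,0,0,0],"gripper":[255,255,255,255,255]}'; python3 -m creep '{"translation":[[2,-15,0],[4.5,-35,0],[7.3,-55,0],[10,-75,0],[12,-90,0]],"yaw":[0,0,0,0,0],"gripper":[255,255,255,255,255]}'
python3 - <<'E'
from h import *
c=shot('top','top1'); s=4
big=cv2.resize(c['pixels'],None,fx=s,fy=s,interpolation=cv2.INTER_CUBIC)
im=c['pixels'];P=cloud(c)
w=wshot('w9');Pw=cloud(w);z=Pw[:,:,2]*1000
for v in (5,15,25,35):
    k=np.where((z[v]>34)&(z[v]<42))[0];k=k[(k>240)&(k<400)];print(v,k.min() if len(k) else '',k.max() if len(k) else '',len(k))
E
```

```text
time_s: 10.92
ee_pos: [0.6066, 0.1158, 0.0985]
eef_rot: [-3.136, -0.003, 1.707]
force: [-0.9, -0.3, -1.9]
grip_width: 0.016
time_s: 11.33
ee_pos: [0.6188, 0.0231, 0.0987]
eef_rot: [-3.137, -0.003, 1.705]
force: [-0.9, -0.1, -1.4]
grip_width: 0.016
5   0
15   0
25   0
35   0
```

```bash
python3 -m creep '{"translation":[[0,-5,15],[-10,-15,45],[-35,-35,80],[-65,-60,100],[-95,-85,110]],"yaw":[0,-0.03,-0.06,-0.1,-0.13],"gripper":[255,255,255,255,255]}'; python3 -m creep '{"translation":[[-32,-27,0],[-62,-52,0],[-85,-72,0],[-96,-80,0],[-96,-80,-10]],"yaw":[-0.027,-0.027,-0.027,-0.027,-0.027],"gripper":[255,255,255,255,255]}'
python3 - <<'E'
from h import *
c=load('top1');P=cloud(c);z=P[:,:,2]*1000
M=np.zeros((400,640),np.uint8);M[165:222,200:262]=((z>31)&(z<44))[165:222,200:262]
M=cv2.morphologyEx(M,cv2.MORPH_OPEN,np.ones((5,5)))
k=max(cv2.findContours(M,0,1)[0],key=cv2.contourArea)[:,0]
r=cv2.minAreaRect(np.array([ray(c,u,v,.039)[:2]*1000 for u,v in k],np.float32));print('panel in case',r)
E
```

```text
time_s: 11.85
ee_pos: [0.528, -0.0585, 0.2093]
eef_rot: [-3.14, -0.003, 1.573]
force: [0.8, -0.5, -1.8]
grip_width: 0.0157
time_s: 12.27
ee_pos: [0.4311, -0.14, 0.2011]
eef_rot: [3.14, -0.001, 1.544]
force: [1.0, -0.3, -1.4]
grip_width: 0.0157
panel in case ((587.387451171875, 238.2466583251953), (98.66584014892578, 97.28016662597656), 3.105459451675415)
```

```bash
python3 -m creep '{"translation":[[-2,-1,-20],[-3.6,-2.1,-50],[-3.6,-2.1,-80],[-3.6,-2.1,-100],[-3.6,-2.1,-105]],"yaw":[0.003,0.003,0.003,0.003,0.003],"gripper":[255,255,255,255,255]}'; python3 -m creep '{"translation":[[0,0,-1],[0,0,-2.5],[0,0,-4],[0,0,-5],[0,0,-6]],"yaw":[0,0,0,0,0],"gripper":[255,255,255,255,255]}'
```

```text
time_s: 12.68
ee_pos: [0.4263, -0.1409, 0.0927]
eef_rot: [-3.139, -0.003, 1.547]
force: [0.2, 0.7, -2.8]
grip_width: 0.016
time_s: 13.1
ee_pos: [0.4272, -0.1411, 0.0888]
eef_rot: [-3.141, -0.002, 1.548]
force: [-12.0, 4.5, 34.7]
grip_width: 0.0157
```

Contact with the mat; I relieve the pressure, then open.

```bash
python3 -m creep '{"translation":[[0,0,0.3],[0,0,0.3],[0,0,0.3],[0,0,0.3],[0,0,0.3]],"yaw":[0,0,0,0,0],"gripper":[255,255,255,255,255]}'; python3 -m creep '{"translation":[[0,0,0],[0,0,0],[0,0,0],[0,0,0],[0,0,0]],"yaw":[0,0,0,0,0],"gripper":[150,60,0,0,0]}'; python3 -m creep '{"translation":[[0,0,0],[0,0,0],[0,0,0],[0,0,0],[0,0,0]],"yaw":[0,0,0,0,0],"gripper":[0,0,0,0,0]}'
```

```text
time_s: 13.52
ee_pos: [0.4271, -0.1411, 0.0891]
eef_rot: [-3.141, -0.002, 1.547]
force: [-0.2, -0.5, -2.8]
grip_width: 0.0155
time_s: 13.93
ee_pos: [0.4272, -0.1411, 0.0891]
eef_rot: [-3.141, -0.002, 1.547]
force: [-0.4, 1.1, 0.9]
grip_width: 0.0457
time_s: 14.35
ee_pos: [0.4272, -0.1411, 0.0891]
eef_rot: [-3.141, -0.002, 1.547]
force: [0.5, -0.8, 0.4]
grip_width: 0.079
```

```bash
python3 -m creep '{"translation":[[0,0,35],[0,0,76],[0,0,118],[20,30,160],[40,60,200]],"yaw":[0,0,0,0.1,0.2],"gripper":[0,0,0,0,0]}'; python3 -m creep '{"translation":[[15,30,20],[30,65,40],[45,100,50],[60,135,50],[75,170,50]],"yaw":[0.12,0.24,0.36,0.48,0.6],"gripper":[0,0,0,0,0]}'; python3 -m creep '{"translation":[[7,30,0],[14,60,0],[20,90,0],[25,120,0],[30,150,0]],"yaw":[0.12,0.24,0.36,0.48,0.6],"gripper":[0,0,0,0,0]}'
python3 - <<'E'
from h import *
c=shot('top','top2');im=c['pixels'].astype(int)
c0=load('top0')
print('moved px (mat/lifter)',np.abs(im[225:275,300:375]-c0['pixels'][225:275,300:375].astype(int)).sum(2).max())
s=4;big=cv2.resize(c['pixels'],None,fx=s,fy=s,interpolation=cv2.INTER_CUBIC);hsv=cv2.cvtColor(big,cv2.COLOR_RGB2HSV);b=big.astype(int)
for nm,m,z in (('blade',(b.sum(2)>330)&(hsv[:,:,1]<60),.006),('handle',(b[:,:,0]>1.8*b[:,:,1])&(b[:,:,0]>60),.113)):
    M=np.zeros(m.shape,np.uint8);M[236*s:268*s,310*s:365*s]=m[236*s:268*s,310*s:365*s]
    k=max(cv2.findContours(M,0,2)[0],key=cv2.contourArea)[:,0]
    print(nm,cv2.minAreaRect(np.array([ray(c,(u+.5)/s-.5,(v+.5)/s-.5,z)[:2]*1000 for u,v in k],np.float32)))
E
```

```text
time_s: 14.77
ee_pos: [0.4575, -0.0955, 0.2722]
eef_rot: [3.141, -0.002, 1.749]
force: [-0.1, -0.5, 0.3]
grip_width: 0.0938
time_s: 15.18
ee_pos: [0.533, 0.0764, 0.323]
eef_rot: [3.14, -0.0, 2.355]
force: [0.2, -0.9, -0.7]
grip_width: 0.0942
time_s: 15.6
ee_pos: [0.563, 0.228, 0.3228]
eef_rot: [3.14, -0.001, 2.961]
force: [-0.0, -0.9, 0.5]
grip_width: 0.0943
moved px (mat/lifter) 187
blade ((427.8746643066406, -90.05166625976562), (131.2595672607422, 53.77820587158203), 88.54540252685547)
handle ((425.56585693359375, -139.87069702148438), (14.432479858398438, 23.729639053344727), 4.003018379211426)
```

The lifter is back on the mat within about 1 mm. I go above the bar.

```bash
python3 -m creep '{"translation":[[5,25,0],[10,50,0],[15,75,0],[18,92,0],[18,92,0]],"yaw":[0.1,0.2,0.313,0.313,0.313],"gripper":[0,0,0,0,0]}'
python3 - <<'E'
from h import *
o=ctrl.get_obs();print(o['ee_pos'],o['eef_rot'],o['qpos'])
c=wshot('w10');P=cloud(c);z=P[:,:,2]
M=(z>.20)&(z<.26)&(P[:,:,0]>.48)&(P[:,:,0]<.70)&(P[:,:,1]>.25)&(P[:,:,1]<.38)&(c['pixels'].astype(int).sum(2)<200)
vs,us=np.where(M);print(M.sum(),us.min(),us.max(),vs.min(),vs.max())
q=P[M]*1000
for a in range(510,660,10):
    k=q[(q[:,0]>=a)&(q[:,0]<a+10)]
    if len(k): print(a,len(k),np.round([k[:,1].min(),k[:,1].max(),k[:,2].max()],1))
cv2.imwrite('pics/w10c.png',c['pixels'][:,:,::-1])
E
```

```text
time_s: 16.07
ee_pos: [0.5806, 0.327, 0.3209]
eef_rot: [3.139, -0.003, -2.994]
force: [0.5, 0.2, -0.9]
grip_width: 0.0941
[0.58063165 0.32700368 0.32088825] [ 3.13895773 -0.00320251 -2.99402546] [ 0.45664166  0.53623689  0.9731002   0.00349128  1.63450445 -1.26149929]
1475 306 318 144 266
520 85 [305.4 316.2 238.7]
530 156 [305.8 317.6 238.7]
540 154 [307.3 319.1 239.1]
550 137 [308.6 319.7 238.8]
560 134 [309.9 321.1 238.6]
570 133 [311.4 322.5 238.6]
580 129 [312.8 324.  238.6]
590 129 [314.1 325.6 239.3]
600 124 [315.5 326.9 238.5]
610 122 [316.8 327.8 239.1]
620 108 [318.1 329.  238.3]
630 64 [319.5 330.5 238.3]
```

The wrist cloud puts the bar centre at about (580, 317.8, 231), slope 7.7°, which agrees with hinge + 180. I lower over it.

```bash
python3 -m creep '{"translation":[[0,-5,-10],[0,-9.3,-35],[0,-9.3,-60],[0,-9.3,-80],[0,-9.3,-90]],"yaw":[-0.015,-0.015,-0.015,-0.015,-0.015],"gripper":[0,0,0,0,0]}' 20; python3 -m creep '{"translation":[[0,0,0],[0,0,0],[0,0,0],[0,0,0],[0,0,0]],"yaw":[0,0,0,0,0],"gripper":[255,255,255,255,255]}' 20;  python3 -m creep '{"translation":[[0,0,0],[0,0,0],[0,0,0],[0,0,0],[0,0,0]],"yaw":[0,0,0,0,0],"gripper":[255,255,255,255,255]}'; python3 -m creep '{"translation":[[0,0,0],[0,0,0],[0,0,0],[0,0,0],[0,0,0]],"yaw":[0,0,0,0,0],"gripper":[255,255,255,255,255]}'
```

```text
time_s: 16.53
ee_pos: [0.5802, 0.3146, 0.2286]
eef_rot: [3.14, -0.006, -3.012]
force: [0.4, -0.6, -0.1]
grip_width: 0.0936
time_s: 16.95
ee_pos: [0.5804, 0.3147, 0.2298]
eef_rot: [3.14, -0.004, -3.012]
force: [0.1, -0.8, -0.2]
grip_width: 0.0637
time_s: 17.37
ee_pos: [0.5804, 0.3147, 0.2297]
eef_rot: [3.14, -0.004, -3.012]
force: [0.2, 0.5, 0.0]
grip_width: 0.0309
time_s: 17.78
ee_pos: [0.5804, 0.3148, 0.2297]
eef_rot: [3.14, -0.004, -3.012]
force: [0.6, 1.1, -0.3]
grip_width: 0.0114
```

Bar gripped. I begin the arc about the hinge while watching the force.

```bash
python3 -m creep '{"translation":[[1.4,-10.3,0.2],[2.8,-21,-0.3],[4,-29.9,-1.1],[5.2,-38.7,-2.4],[6.3,-47.5,-4.2]],"yaw":[0,0,0,0,0],"gripper":[255,255,255,255,255]}' 20
```

```text
time_s: 18.2
ee_pos: [0.5869, 0.266, 0.2255]
eef_rot: [3.14, -0.004, -3.013]
force: [0.0, 0.9, 1.0]
grip_width: 0.0114
```

```bash
python3 -m creep '{"translation":[[1.4,-10.8,-3.2],[2.8,-21,-6.6],[4.1,-30.9,-10.6],[5.4,-40.5,-15.2],[6.4,-48.4,-19.5]],"yaw":[0,0,0,0,0],"gripper":[255,255,255,255,255]}'
```

```text
time_s: 18.62
ee_pos: [0.5934, 0.2163, 0.2054]
eef_rot: [3.14, -0.005, -3.013]
force: [0.3, 1.1, 1.4]
grip_width: 0.0113
```

```bash
python3 -m creep '{"translation":[[1.4,-9.3,-6],[2.5,-17.9,-12.3],[3.6,-26.3,-19.1],[4.7,-34.2,-26.4],[5.5,-40.4,-32.8]],"yaw":[0,0,0,0,0],"gripper":[255,255,255,255,255]}'
python3 - <<'E'
from h import *
o=ctrl.get_obs();print(o['force'],o['moment'])
c=wshot('w11');P=cloud(c);z=P[:,:,2]
im=c['pixels'].astype(int);M=(im[:,:,2]>1.5*im[:,:,0])&(im[:,:,2]>40)&(z>.06)&(z<.2)&(P[:,:,1]>.15)&(P[:,:,1]<.33)
q=P[M]*1000;print(M.sum(),q.min(0),q.max(0)); a=(q[:,:2]-[582.3,306.4])@np.array([-.132,.991]); print('lid slope angle',np.degrees(np.arctan(-np.polyfit(a,q[:,2],1)[0])))
E
```

```text
time_s: 19.03
ee_pos: [0.5989, 0.175, 0.1715]
eef_rot: [3.14, -0.005, -3.013]
force: [-0.6, 0.5, 0.7]
grip_width: 0.011
[-0.60964988  0.54381529  0.72575396] [0.34444213 0.04144011 0.00672275]
12335 [511.79860635 192.42729489  60.00344039] [654.65662172 315.61388387 151.68663169]
lid slope angle 40.77430382292786
```

The lid follows (plane slope 40.8°, expected 41.6°) and forces are tiny. I carry on.

```bash
python3 -m creep '{"translation":[[1.1,-7.4,-8.4],[2,-13.8,-17],[2.8,-19.8,-26],[3.5,-25.2,-35.3],[4,-29.3,-43.3]],"yaw":[0,0,0,0,0],"gripper":[255,255,255,255,255]}'
```

```text
time_s: 19.5
ee_pos: [0.603, 0.1442, 0.126]
eef_rot: [3.141, -0.006, -3.014]
force: [0.3, 4.1, -1.3]
grip_width: 0.0113
```

```bash
python3 -m creep '{"translation":[[0.5,-2.2,-9.3],[0.9,-5.5,-19.5],[1.2,-8,-29.8],[1.4,-10,-40.3],[1.5,-11.5,-49.2]],"yaw":[0,0,0,0,0],"gripper":[255,255,255,255,255]}'
```

```text
time_s: 19.92
ee_pos: [0.6049, 0.1303, 0.0758]
eef_rot: [-3.14, -0.006, -3.015]
force: [1.7, -11.0, 1.5]
grip_width: 0.011
```

```bash
python3 -m creep '{"translation":[[0.2,-1.5,-4],[0.3,-2,-8],[0.3,-2.5,-11],[0.3,-3,-14],[0.3,-3,-16]],"yaw":[0,0,0,0,0],"gripper":[255,255,255,255,255]}'
```

```text
time_s: 20.33
ee_pos: [0.6051, 0.1285, 0.0591]
eef_rot: [-3.141, -0.006, -3.014]
force: [-0.4, 7.5, -0.0]
grip_width: 0.0113
```

```bash
python3 -m creep '{"translation":[[0,0.7,-1],[0,0.7,-2],[0,0.7,-3.5],[0,0.7,-5],[0,0.7,-5]],"yaw":[0,0,0,0,0],"gripper":[255,255,255,255,255]}'
python3 - <<'E'
from h import *
c=shot('side','side3');P=cloud(c);im=c['pixels'].astype(int);z=P[:,:,2]
M=(im[:,:,2]>1.5*im[:,:,0])&(im[:,:,2]>40)&(P[:,:,0]>.5)&(P[:,:,0]<.68)&(P[:,:,1]>.14)&(P[:,:,1]<.33)
q=P[M]*1000;a=(q[:,:2]-[582.3,306.4])@np.array([-.132,.991]);p=np.polyfit(a,q[:,2],1);print(M.sum(),p,np.percentile(q[:,2],[5,50,95]))
E
```

```text
time_s: 20.75
ee_pos: [0.6051, 0.1285, 0.0538]
eef_rot: [-3.14, -0.006, -3.014]
force: [-0.2, -6.1, 0.2]
grip_width: 0.0109
1239 [-0.073136   50.12738816] [50.57192394 53.80226252 57.73424638]
```

The lid is still about 0.05 rad open with no upward force, so I continue slowly to contact.

```bash
python3 -m creep '{"translation":[[0,0,-1],[0,-0.5,-2],[0,-0.5,-2.5],[0,-0.5,-3],[0,-0.5,-3]],"yaw":[0,0,0,0,0],"gripper":[255,255,255,255,255]}'
python3 - <<'E'
from h import *
c=wshot('w12');P=cloud(c);im=c['pixels'].astype(int);z=P[:,:,2]
M=(im[:,:,2]>1.5*im[:,:,0])&(im[:,:,2]>40)&(P[:,:,0]>.5)&(P[:,:,0]<.68)&(P[:,:,1]>.15)&(P[:,:,1]<.33)&(z>.03)
q=P[M]*1000;a=(q[:,:2]-[582.3,306.4])@np.array([-.132,.991]);p=np.polyfit(a,q[:,2],1);print(M.sum(),p,np.percentile(q[:,2],[5,50,95]),a.min(),a.max())
E
```

```text
time_s: 21.22
ee_pos: [0.6056, 0.1284, 0.0533]
eef_rot: [-3.141, -0.004, -3.014]
force: [-11.6, 0.3, 24.2]
grip_width: 0.0115
39634 [-3.27924493e-02  5.71738776e+01] [57.76025008 58.81943253 59.88041102] -153.2201536197336 -0.9520676830554184
```

Upward force is 24 N now, so something is in contact. I check for bias using the bench plane in the same picture, and compare wall heights.

```bash
python3 - <<'E'
from h import *
c=load('w12');P=cloud(c);im=c['pixels'].astype(int);z=P[:,:,2]
d2=np.array([-.132,.991]);A=(P[:,:,:2]*1000-[582.3,306.4])@d2;B=(P[:,:,:2]*1000-[582.3,306.4])@np.array([.991,.132])
blue=(im[:,:,2]>1.5*im[:,:,0])&(im[:,:,2]>40)
for n,M in (('lid',blue&(z>.03)&(abs(B)<75)&(A>-155)&(A<10)),('bench',(abs(z)<.012)&(P[:,:,0]<.51)&(P[:,:,0]>.3))):
    X=np.c_[A[M],B[M],np.ones(M.sum())];s,*_=np.linalg.lstsq(X,z[M]*1000,rcond=None);print(n,M.sum(),s)
M=blue&(z>.03)&(abs(B)<60)
for lo in range(-150,10,15):
    k=M&(A>=lo)&(A<lo+15)
    if k.sum():print(lo,k.sum(),round(np.median(z[k])*1000,1))
c=load('side3');P=cloud(c);im=c['pixels'].astype(int);z=P[:,:,2];A=(P[:,:,:2]*1000-[582.3,306.4])@d2;B=(P[:,:,:2]*1000-[582.3,306.4])@np.array([.991,.132])
M=(im[:,:,2]>1.5*im[:,:,0])&(im[:,:,2]>40)&(abs(B)<60)
print('side')
for lo in range(-160,20,15):
    k=M&(A>=lo)&(A<lo+15)
    if k.sum():print(lo,k.sum(),round(np.median(z[k])*1000,1))
E
```

```text
lid 39640 [-3.34733007e-02 -2.22703176e-03  5.70842392e+01]
bench 57446 [-0.00182034 -0.00426485  0.6680189 ]
-150 1345 58.7
-135 2945 58.8
-120 3368 58.8
-105 4169 58.8
-90 4166 58.8
-75 4175 58.8
-60 4148 58.8
-45 3010 58.8
-30 2797 58.9
-15 2187 58.8
side
-160 5 143.6
-145 93 54.2
-130 113 53.9
-115 131 53.9
-100 119 53.7
-85 121 53.8
-70 121 53.8
-55 114 54.7
-40 109 53.5
-25 107 53.6
-10 35 52.1
```

Median heights are flat along the whole lid (58.8 in the wrist view, 53.8 in the side view; the plane slope came from outliers), so the lid is closed. I relax the push, open only about 28 mm because the finger stands in the 34 mm slot, and rise.

```bash
python3 -m creep '{"translation":[[0,0,0],[0,0,0],[0,0,0],[0,0,0],[0,0,0]],"yaw":[0,0,0,0,0],"gripper":[255,255,180,180,180]}'; python3 -m creep '{"translation":[[0,0,0],[0,0,0],[0,0,5],[0,0,15],[0,0,30]],"yaw":[0,0,0,0,0],"gripper":[180,180,180,180,180]}'; python3 -m creep '{"translation":[[0,0,25],[0,0,60],[0,0,100],[-20,-20,130],[-40,-50,150]],"yaw":[0,0,0,0,0],"gripper":[180,180,180,180,180]}'
```

```text
time_s: 21.68
ee_pos: [0.6057, 0.1285, 0.053]
eef_rot: [-3.141, -0.004, -3.014]
force: [-0.5, -0.7, 0.1]
grip_width: 0.0265
time_s: 22.1
ee_pos: [0.6052, 0.1284, 0.0831]
eef_rot: [-3.141, -0.006, -3.014]
force: [0.2, 0.2, 0.4]
grip_width: 0.028
time_s: 22.52
ee_pos: [0.5653, 0.0794, 0.2372]
eef_rot: [-3.141, -0.001, -3.012]
force: [0.5, -0.9, 0.6]
grip_width: 0.028
```

```bash
python3 -m creep '{"translation":[[-30,-20,0],[-60,-40,0],[-90,-60,0],[-120,-80,0],[-120,-80,0]],"yaw":[0,0,0,0,0],"gripper":[180,180,180,180,180]}'
python3 - <<'E'
from h import *
b=shot('side','side4');a=shot('top','top4');P=cloud(a);c0=load('top0')
s=b['pixels'][100:290,180:480,::-1];t=a['pixels'][120:280,160:460,::-1]
cv2.imwrite('pics/end.png',np.vstack([cv2.resize(s,(480,304)),cv2.resize(t,(480,256))]))
d=(P[:,:,:2]*1000-[582.3,306.4]);A=d@np.array([-.132,.991]);B=d@np.array([.991,.132]);im=a['pixels'].astype(int);z=P[:,:,2]
M=(im[:,:,2]>1.4*im[:,:,0])&(abs(B)<70)&(z>.02)
for lo in range(-150,10,30):
    k=M&(A>=lo)&(A<lo+30);print(lo,k.sum(),np.median(z[k])*1000 if k.sum() else '')
D=np.abs(im-c0['pixels'].astype(int)).sum(2)
for n,(u0,u1,v0,v1) in dict(dome=(420,450,255,285),mug=(250,292,128,168),jar=(318,344,132,158),bottle=(368,398,125,165),pot=(288,316,148,174),lifter2=(412,446,125,180)).items(): print(n,(D[v0:v1,u0:u1]>120).sum())
E
```

```text
time_s: 22.93
ee_pos: [0.4418, -0.0025, 0.2383]
eef_rot: [-3.14, -0.0, -3.013]
force: [-0.5, -0.5, -0.2]
grip_width: 0.0277
-150 271 57.95254573595971
-120 466 57.5518910531275
-90 458 57.75413169552881
-60 459 57.752988341619776
-30 453 57.49805609500256
0 8 55.79027868779754
dome 0
mug 0
jar 0
bottle 0
pot 0
lifter2 0
```

View pics/end.png

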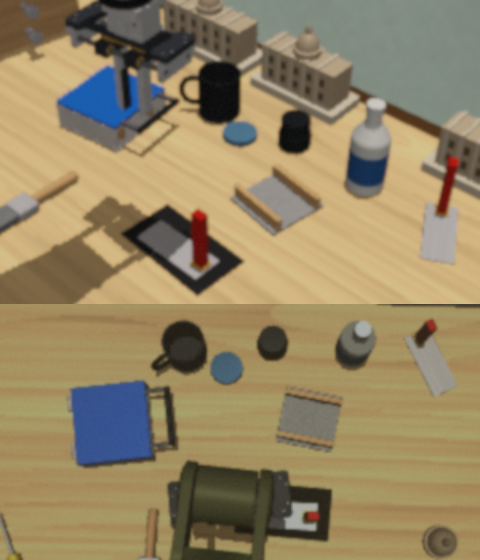

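The lid is flat shut (top view 57.5–58 mm along its length), the rack is empty, the lifter stands on its mat, and no bystander pixels changed. The gripper is clear of everything, so I hand in.

```bash
python3 -c "
from station import ctrl
print(ctrl.hand_in())"
```

```text
the job is handed in; nothing more can be done
None
```

The panel is in the curing case, the lifter is back on its mat, and the lid is closed. I handed in with the arm clear of everything and the last reading at 22.9 s of the 72 s allowed.

- **Panel:** I carried it level on the blade, its top flat within about 1 mm. It rested level on both battens, top at 38.4 mm (39 expected). Two camera estimates put its centre within about 4 mm of the case centre. I did not see it again after the lid closed.
- **Lifter:** It stands on the mat within about 1 mm of where it started. It pressed the mat with about 35 N for a moment on set-down; I eased that before opening the gripper.
- **Lid:** The bar was held all the way down. At contact the wrist force reached about 27 N, about 24 N of it upward, and I relaxed it before letting go. The lid top measures flat at 57.5–58 mm in the top view, which is closed.
- **Bystanders:** No pixels changed beyond the threshold for the dome, mug, jar, bottle, pot lid or the second lifter.

**Disagreements:** A straight-line fit to the lid in two earlier pictures suggested it was slightly open (slopes of 0.07 and 0.03). Medians along the lid in the same pictures were flat, so I put the slopes down to outliers. Absolute heights in the side and wrist views differ by a few mm (53.8 and 58.8).

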